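# Refit the filter and grille of the bench dust extractor

## Robot

A 6-joint arm with a two-finger parallel gripper is mounted at the origin on a cart in front of the work surface, level with it; the furniture and walls round the work are solid. World frame = base frame: x ahead of the robot, y to its left, z up, the work surface at z = 0. Lengths are in m, angles in rad, forces in N, time in s.
With the tool pointing down it reaches from about 0.275 to 0.875 m from the base axis. Payload 12.5 kg.
Tool frame: the origin (TCP) lies between the finger pads; the fingertips stand 19 mm ahead of it and the grasp point (between the pads) is the TCP; z points along the fingers, y is the line along which they close (so a half turn about z gives the same grasp; the last joint's range is limited). The gripper opens to 85 mm and grips with 20 to 120 N. Pads are 22 mm wide; open, the fingers measure 114 mm over their backs; the gripper's body (76 mm by 85 mm) begins 54 mm behind the grasp point. The pads swing forward as they close: fully open they stand 13 mm farther back than shut.
Start: joints at [-1.254, 0.351, 1.652, -0, 1.139, -0.085], TCP at [0.215, -0.506, 0.222] pointing down, gripper open.
Joint ranges: [-2.75, 2.75], [-0.79, 2.1], [0.01, 2.65], [-1.57, 4.71], [0.07, 3.14], [-2.87, 2.87]. Speed limits (rad/s): [2.22, 2.22, 2.79, 3.14, 3.14, 3.14].

## Interface

Orientations are given as a 3x3 rotation matrix whose columns are the frame's x, y, z axes.
In Python, from station import state, read_camera, get_calibration, finish_job, find_in, regions_of, pinpoint gives the robot as it stands.
- The arm moves only by the tool apply_moves, never from a script. Its argument "targets" is text: rows parted by semicolons, each of 5 numbers parted by spaces: the finger opening in cm, from 0 to 8.54, then the shift along the tool's x, y, z in cm, then the turn about the tool's z in degrees. In form: claw tx ty tz yaw; .... A call has 1 to 20 rows; each row is the pose to reach, as a shift and turn from the pose commanded when the call began, along the tool's axes at that moment; what a row does not reach only later rows make up. A row lasts 1/10 s, in which the tool goes at most 50 mm and 8.59 degrees, less where a joint would pass 70% of its speed; a pose out of reach is approached as far as the arm can. A call with a gripper value outside its range is refused whole. The fingers move at their own pace and stop on an object; "force" is the grip in N (left out, the last holds). Time passes only in rows, so rows that repeat a pose let the fingers close. It gives the time, the measured TCP pose, the force, the opening and the grip force at its end, in the units of the state.
- state(): the state, without advancing time (a new reading comes with each control period).
- read_camera(name): name is "scene" or "top" or "wrist"; returns the picture (384x512x3 uint8, blue, green, red); there is no depth.
- get_calibration(name): a dict with "mtx" (3x3 intrinsics, pixels), "rvec" (rotation vector, rad) and "tvec" (3), from world to camera coordinates, as OpenCV has them; the wrist camera has in their place "hand_eye" (4x4, takes a point from camera to tool coordinates, whose origin is the TCP and whose axes are the flange's). Camera axes: x right, y down, z forward; pixel columns grow to the right and rows downward; lengths in m; the calibration is good to about 2 mm. A picture is of the moment at which its call begins: read the wrist's pose just before it. get_calibration takes no time and is no camera call.
- finish_job(): hands the job in; it is judged then, once.
Trained networks look in the newest picture that a camera, given by its name, has taken for a name from the list of things; names that differ only in an ending like _2 or _b are one class to them, and where a whole thing is asked for, a point or a joint stands for the part that bears it (a point fixed in the world has none). Each returns a list of dicts, best first, with "score" (0 to 1); they miss things now and then, are a little off and sometimes report something else, mostly with a low value. They report only what shows in the picture. A call takes as long as a camera call.
- find_in(camera, name): "box" ([centre column, centre row, width, height] in pixels, round what is visible of it).
- regions_of(camera, name): "region" (384x512 bool, what is visible of it) and "box" ([centre column, centre row, width, height] in pixels, round what is visible of it).
- pinpoint(camera, name): "at" ([column, row] in pixels: a listed point, or the origin of a listed thing).
The state is a dict: "time_s": time; "joint_positions": joint angles; "dq": joint speeds; "effort": joint torques, N m; "position": TCP position; "tcp_rot": TCP orientation; "force": force on the tool from outside, world axes, zero at the start; "torque": the same for the moment, N m; "grip_width": opening from 0.0 (shut) to 1.0 (fully open); "grasp_force": force on a finger pad.
Only numpy, scipy, OpenCV 4.12 (cv2) and the standard library are available. Lean on these libraries where they do the work, as an engineer would, in place of code of your own. Each camera call takes 0.05 s, during which the arm holds its last target. There are 200 camera calls.

## Task

Get the bench dust extractor ready for fettling the pot: push the filter cassette along its channel until it is fully home against the end stop under the fan tower; push at the middle of its near bar, because the cassette binds in the channel when pushed to one side. Then set the slotted grille plate back over the open bay, flat on the rims with both locating pins through its holes, and let go of it. Leave the pot and the jar where they stand.

Things in the scene. Friction and masses are not known exactly. Their poses are not given: they have to be found in the camera images.
- extractor: white sheet-metal bench dust extractor, fixed (all lengths in mm), 259 (x) x 191 (y). Origin: on the table below the middle of the fan tower's upright front face; +x points into the tower, away from the robot, z up. Tower: x 0 to 119, 140 tall, solid above a slot at its foot; to reach into the slot the tool must lean back. Bay: x -140 to 0, open above and in front, flat side rims at height 48
- channel_mouth (a point): middle of the channel floor (8 above the table) right below the tower's front face. The channel, 143 wide between upright walls, runs along the extractor's x through the bay and through the tower's slot (143 wide, upper edge at height 64) to a hard end stop at x = +104. Lips 6.5 wide at height 34 overhang both its edges and hold the cassette down
- filter_cassette: grey filter cassette with white pleats, 90 (x, along the channel) x 140 (y, over felt side strips) x 24 high, about 0.22 kg. Origin: centre of its underside. Starts in the channel 79 to 109 short of home; home, at the end stop, its origin is at extractor x = +59. Slides with under 5 N if pushed at the middle; beyond about 25 off-centre it skews and jams: back off, push at the middle
- cassette_near_bar (a point): middle of the cassette's near bar, the flat upright face towards the robot (140 wide, 24 high, nothing above it in the bay but the lips at its ends), where it is to be pushed; small thumb ribs on top mark it. This point is 12 above the channel floor; when home it is 14 inside the slot, at extractor x = +14
- grille_plate: slotted aluminium cover plate, 132 (x) x 191 (y) x 5 thick, about 0.3 kg, with a black bridge handle; lies loose on the table right of the extractor, handle up. Origin: centre of its underside. Two holes, 10 in diameter, at x = 0, y = +-83.5. It fits either way round
- grille_handle (a point): centre of the plate's handle bar: 76 long along the plate's x, 10 thick (y), 12 high; this point is 39 above the plate's underside, with 26 free below the bar. Grip it across its 10 thickness, fingers closing along the plate's y
- plate_seat (a point): point midway between the two pins at rim height (48 above the table), extractor x = -71: the plate's origin belongs here, the plate's y along the extractor's y. The pins, 6 in diameter, 11 tall with tapered tips, stand on the rims at y = +-83.5
- leather_pot: leather-hard clay pot, 92 wide, 95 tall, bystander standing behind the plate; origin under its centre
- jar_rush: white-lidded glaze jar, 52 wide, 69 tall, bystander at the far right; origin under its centre

How it is judged:
By the outcome, as a careful person would: the job done as asked, in the order asked, and still so for the second after the job is handed in, with the robot touching nothing.
It also fails if it takes over 51 s, if anything falls off the work surface, if the arm or the gripper's body presses on something with over 40 N, if the wrist force passes 120 N, or if a joint passes its speed limit or range.

## Working session

There is one attempt and no reset: what is moved stays moved. The work goes in short steps, Python scripts to look and compute and a tool call to move; the robot and the scene stay as the last step left them, time stands still between calls to the robot, and variables do not carry over. Pictures are saved under pics/ and viewed, at most 10 in all, crops included, and the job is handed in when it is done.

Besides the shell and the picture viewer there is one more tool, called after "Call:" as name(argument=value, ...), one argument or row to a line, values as JSON. apply_moves: Moves the arm, as the interface text tells. Its arguments: {"type":"object","properties":{"targets":{"type":"string"},"force":{"type":"number"}},"required":["targets"]}

```bash
mkdir -p pics; ls; cat > h.py <<'E'
import numpy as np, cv2
from station import *
def cam(n):
    c=get_calibration(n); R=cv2.Rodrigues(np.array(c['rvec'],float))[0]
    return np.array(c['mtx']),R,np.array(c['tvec'],float).ravel()
def ray(n,uv,st=None):
    if n=='wrist':
        c=get_calibration(n);T=np.array(c['hand_eye']);K=np.array(c['mtx'])
        Rw=np.array(st['tcp_rot']);d=Rw@T[:3,:3]@np.linalg.inv(K)@[*uv,1]
        return np.array(st['position'])+Rw@T[:3,3],d
    K,R,t=cam(n); return -R.T@t, R.T@np.linalg.inv(K)@[*uv,1]
def atz(n,uv,z,st=None):
    o,d=ray(n,uv,st); return o+d*(z-o[2])/d[2]
def tri(rs):
    A=0;b=0
    for o,d in rs:
        d=d/np.linalg.norm(d);P=np.eye(3)-np.outer(d,d);A=A+P;b=b+P@o
    return np.linalg.solve(A,b)
E
python3 - <<'E'
from h import *
np.set_printoptions(precision=4,suppress=True)
s=state();print(s['time_s'],s['position'],s['tcp_rot'])
Z={'channel_mouth':.008,'cassette_near_bar':.020,'grille_handle':.039,'plate_seat':.048,'grille_plate':0,'leather_pot':0,'jar_rush':0,'extractor':0,'filter_cassette':.008}
ims=[]
for n in('scene','top'):
    im=read_camera(n);cv2.imwrite(f'pics/{n}0.png',im)
    for k,z in Z.items():
        r=pinpoint(n,k)
        for q in r[:2]: print(n,k,round(q['score'],2),np.array(q['at']),atz(n,q['at'],z))
print(state()['time_s'])
E
```

```text
pics
0.0 [ 0.215  -0.5059  0.2217] [[ 0.9204  0.3911 -0.0004]
 [ 0.3911 -0.9204  0.0011]
 [ 0.0001 -0.0011 -1.    ]]
scene channel_mouth 0.73 [182.6 234.2] [0.6062 0.1079 0.008 ]
scene cassette_near_bar 0.76 [204.1 238.1] [0.5485 0.0902 0.02  ]
scene grille_handle 0.84 [307.5 191.1] [ 0.5177 -0.2074  0.039 ]
scene plate_seat 0.75 [206.3 230.5] [0.5356 0.0925 0.048 ]
scene grille_plate 0.78 [304.  205.7] [ 0.5177 -0.1983  0.    ]
scene leather_pot 0.64 [249.7 189.5] [ 0.6686 -0.1493  0.    ]
scene jar_rush 0.95 [272.7 180.4] [ 0.6647 -0.2304  0.    ]
scene extractor 0.52 [207.1 230.2] [0.5919 0.0502 0.    ]
top channel_mouth 0.23 [191.3 180.2] [0.5838 0.0993 0.008 ]
top cassette_near_bar 0.74 [194.5 199.3] [0.5347 0.0906 0.02  ]
top grille_handle 0.94 [315.5 204.2] [ 0.5144 -0.2075  0.039 ]
top plate_seat 0.87 [188.7 195.1] [0.5438 0.1012 0.048 ]
top grille_plate 0.76 [312.7 203.1] [ 0.5185 -0.2075  0.    ]
top leather_pot 0.68 [287.9 145. ] [ 0.6695 -0.149   0.    ]
top leather_pot 0.15 [195.3 199.2] [0.5359 0.0909 0.    ]
top jar_rush 0.78 [326.1 144.9] [ 0.6676 -0.2476  0.    ]
top extractor 0.56 [190.2 173.4] [0.602  0.1028 0.    ]
1.0
```

View pics/scene0.png

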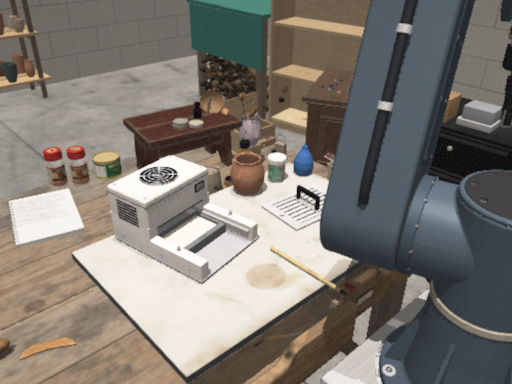

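View pics/top0.png

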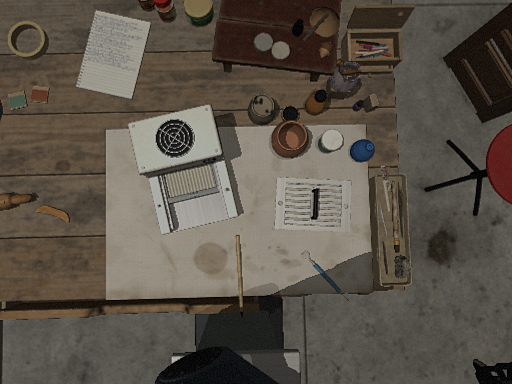

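The scene shows the extractor yawed roughly 10–15°, with the bay towards the robot near (195,195) in the top view. The plate is at about (313,203) with its handle along world x, and the pot and jar are behind it. I'll move the wrist camera over the bay.

Call:
apply_moves(
  targets="8.5 3 -3 -1 -5; 8.5 6 -6 -2 -12; 8.5 9.4 -9.6 -3 -20; 8.5 12.8 -13 -4 -28; 8.5 16.2 -16.6 -5 -36; 8.5 19.6 -20 -6 -44; 8.5 23 -23.4 -6 -52; 8.5 26.4 -26.8 -6 -60; 8.5 29.8 -30.4 -6 -68; 8.5 33.2 -33.8 -6 -76; 8.5 36.6 -37.4 -6 -79; 8.5 40 -40.8 -6 -79; 8.5 43 -44 -6 -79; 8.5 45 -46 -6 -79; 8.5 45 -46 -6 -79; 8.5 45 -46 -6 -79",
)

```text
time_s: 2.6
position: [0.4492, 0.0933, 0.282]
tcp_rot: [[-0.21, 0.978, -0.001], [0.978, 0.21, -0.0], [-0.0, -0.001, -1.0]]
force: [-0.8, -0.2, -0.3]
grip_width: 0.997
grasp_force: 0.0
```

```bash
python3 - <<'E'
from h import *
np.set_printoptions(precision=4,suppress=True)
s=state();print(s['time_s'],s['position'],s['tcp_rot'],s['joint_positions'],s['force'])
im=read_camera('wrist');cv2.imwrite('pics/w1.png',im)
for k,z in {'channel_mouth':.008,'cassette_near_bar':.020,'plate_seat':.048,'filter_cassette':.008}.items():
    for q in pinpoint('wrist',k)[:2]: print(k,round(q['score'],2),np.array(q['at']),atz('wrist',q['at'],z,s))
E
```

```text
2.6 [0.4492 0.0933 0.282 ] [[-0.2096  0.9778 -0.0005]
 [ 0.9778  0.2096 -0.0003]
 [-0.0002 -0.0006 -1.    ]] [ 0.1035  0.1201  1.7959 -0.0002  1.2261 -0.1076] [-0.8268 -0.2249 -0.2981]
cassette_near_bar 0.76 [321.2 168.2] [0.5404 0.0941 0.02  ]
plate_seat 0.75 [324.4 174.8] [0.5392 0.0921 0.048 ]
filter_cassette 0.6 [351.4 166.3] [0.5822 0.1029 0.008 ]
```

View pics/w1.png

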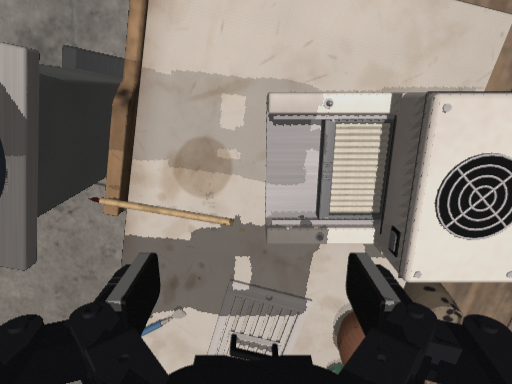

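The wrist view shows the bay: cassette bar at about (323,170), pins near (329,104) and (320,237), tower front face near column 390–405. I'll zoom in for exact pixels.

```bash
python3 - <<'E'
from h import *
im=cv2.imread('pics/w1.png')
cv2.imwrite('pics/w1c.png',cv2.resize(im[85:255,255:425],(595,595),interpolation=cv2.INTER_CUBIC))
E
```

```text
(no output)
```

View pics/w1c.png

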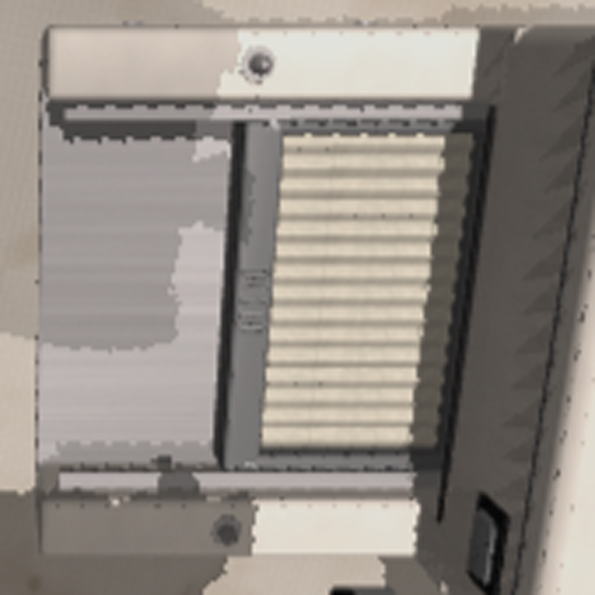

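```bash
cat >> h.py <<'E'
S1=dict(position=[0.4492,0.0933,0.2820],tcp_rot=[[-0.2096,0.9778,-0.0005],[0.9778,0.2096,-0.0003],[-0.0002,-0.0006,-1]])
E
python3 - <<'E'
from h import *
np.set_printoptions(precision=4,suppress=True)
def p(u,v,z): return atz('wrist',((u+.5)/3.5+255-.5,(v+.5)/3.5+85-.5),z,S1)
ang=lambda a,b: np.degrees(np.arctan2(*(b-a)[[1,0]]))
P={'frontU':(47,27,.048),'frontL':(42,553,.048),'towU':(478,28,.048),'towL':(416,553,.048),'pinU':(260,63,.056),'pinL':(227,531,.056),'barU':(241,122,.032),'barL':(222,465,.032),'rib':(253,300,.034)}
Q={k:p(*v) for k,v in P.items()}
for k,v in Q.items(): print(k,v)
for a,b in(('frontL','frontU'),('towL','towU'),('pinL','pinU'),('barL','barU'),('frontL','towL'),('frontU','towU')):
    print(a,b,ang(Q[a],Q[b]),np.linalg.norm(Q[a]-Q[b]))
print((Q['pinL']+Q['pinU'])/2)
print((Q['barL']+Q['barU'])/2)
E
```

```text
frontU [0.4505 0.1714 0.048 ]
frontL [ 0.4904 -0.0117  0.048 ]
towU [0.5868 0.2002 0.048 ]
towL [0.6269 0.0175 0.048 ]
pinU [0.5191 0.1748 0.056 ]
pinL [0.553  0.0147 0.056 ]
barU [0.5236 0.1549 0.032 ]
barL [0.5513 0.0308 0.032 ]
rib [0.5445 0.0954 0.034 ]
frontL frontU 102.31004415430796 0.1874086475049955
towL towU 102.35515239499497 0.18701616254418568
pinL pinU 101.92951091744348 0.16369342122397273
barL barU 102.5890414450408 0.12712931271011968
frontL towL 12.090999131119608 0.13952256464738727
frontU towU 11.929400683162816 0.1393773853544997
[0.5361 0.0947 0.056 ]
[0.5375 0.0929 0.032 ]
```

Everything agrees: extractor yaw 12.1°, tower front-face middle ≈ (0.607, 0.109). The bar sits at extractor x ≈ −71. The tool can't lean here, so I'll push with the back of the front finger, opened along the channel, since it stands out ahead of the gripper body.

Call:
apply_moves(
  targets="8.5 -1.8 -0.5 5 0; 8.5 -1.8 -0.5 10 0; 8.5 -1.8 -0.5 15 0; 8.5 -1.8 -0.5 20 0; 8.5 -1.8 -0.5 24 0; 8.5 -1.8 -0.5 25.4 0; 8.5 -1.8 -0.5 25.4 0; 8.5 -1.8 1 25.4 0; 8.5 -1.8 2.2 25.4 0; 8.5 -1.8 3.2 25.4 0; 8.5 -1.8 4 25.4 0; 8.5 -1.8 5 25.4 0; 8.5 -1.8 6 25.4 0;8.5 -1.8 6 25.4 0",
)

```text
time_s: 4.25
position: [0.5131, 0.0882, 0.0284]
tcp_rot: [[-0.208, 0.978, 0.001], [0.978, 0.208, 0.0], [-0.0, 0.001, -1.0]]
force: [-0.2, 0.3, -0.4]
grip_width: 0.993
grasp_force: 0.0
```

```bash
python3 - <<'E'
from h import *
np.set_printoptions(precision=4,suppress=True)
s=state();print(s['time_s'],s['position'],s['force'])
a=read_camera('scene');b=read_camera('wrist')
cv2.imwrite('pics/p2.png',np.hstack([cv2.resize(a[140:290,90:290],(480,360),interpolation=cv2.INTER_CUBIC),cv2.resize(b,(320,240))[:, :] if 0 else cv2.resize(b,(320,360))]))
E
```

```text
4.25 [0.5131 0.0882 0.0284] [-0.1829  0.2808 -0.4381]
```

View pics/p2.png

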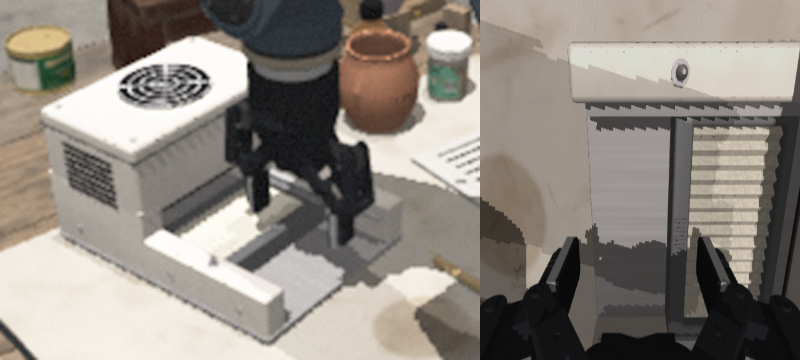

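```bash
python3 - <<'E'
from h import *
K,R,t=cam('scene')
for xy in((.464,.0777),(.562,.0987)):
    for z in(0.01,.02,.03,.04,.05):
        q=K@(R@np.array([*xy,z])+t); print(xy,z,(q[:2]/q[2]).round(1), ((q[0]/q[2]-90)*2.4).round(),((q[1]/q[2]-140)*2.4).round())
E
```

```text
(0.464, 0.0777) 0.01 [233.3 257.4] 344.0 282.0
(0.464, 0.0777) 0.02 [233.3 253.6] 344.0 273.0
(0.464, 0.0777) 0.03 [233.2 249.8] 344.0 263.0
(0.464, 0.0777) 0.04 [233.2 245.9] 344.0 254.0
(0.464, 0.0777) 0.05 [233.1 242. ] 343.0 245.0
(0.562, 0.0987) 0.01 [197.5 240.6] 258.0 241.0
(0.562, 0.0987) 0.02 [197.3 236.9] 257.0 233.0
(0.562, 0.0987) 0.03 [197.  233.1] 257.0 224.0
(0.562, 0.0987) 0.04 [196.8 229.4] 256.0 214.0
(0.562, 0.0987) 0.05 [196.6 225.6] 256.0 205.0
```

```bash
python3 - <<'E'
from h import *
np.set_printoptions(precision=4,suppress=True)
c=get_calibration('wrist');K=np.array(c['mtx']);T=np.array(c['hand_eye']);print(K,'\n',T)
Ti=np.linalg.inv(T)
for z in(-.02,-.01,0,.006,.019):
    for x in(-.011,.011):
        o=[]
        for y in(-.0425,.0425,-.057,.057):
            q=K@(Ti@[x,y,z,1])[:3]; o.append((q[:2]/q[2]).round(0))
        print(z,x,*o)
E
```

```text
[[324.7541   0.     252.5949]
 [  0.     324.7541 193.7507]
 [  0.       0.       1.    ]] 
 [[-0.0007 -0.9534 -0.3018  0.0776]
 [ 1.     -0.0005 -0.0008  0.0005]
 [ 0.0006 -0.3018  0.9534 -0.1512]
 [ 0.      0.      0.      1.    ]]
-0.02 -0.011 [161. 290.] [343. 290.] [130. 290.] [374. 290.]
-0.02 0.011 [157. 247.] [347. 247.] [124. 247.] [379. 247.]
-0.01 -0.011 [166. 278.] [338. 278.] [137. 278.] [367. 278.]
-0.01 0.011 [163. 238.] [341. 238.] [132. 238.] [372. 238.]
0 -0.011 [171. 268.] [333. 268.] [144. 268.] [360. 268.]
0 0.011 [168. 229.] [336. 229.] [139. 229.] [365. 229.]
0.006 -0.011 [174. 262.] [330. 262.] [147. 262.] [357. 262.]
0.006 0.011 [171. 225.] [333. 224.] [143. 225.] [361. 224.]
0.019 -0.011 [179. 251.] [325. 251.] [154. 251.] [350. 251.]
0.019 0.011 [176. 215.] [328. 215.] [151. 215.] [354. 215.]
```

The front finger passed over the bar without touching it. By the wrist image, the open fingertips stand about 20 mm behind the TCP, not ahead of it. The cassette hasn't moved. I'll back off, go lower and push gently.

Call:
apply_moves(
  targets="8.5 0 -3 0 0; 8.5 0 -6.4 0 0; 8.5 0 -6.4 0 0; 8.5 0 -6.4 1.5 0; 8.5 0 -6.4 2.5 0; 8.5 0 -6.4 3.0 0; 8.5 0 -6.4 3.0 0; 8.5 0 -5 3.0 0; 8.5 0 -4 3.0 0; 8.5 0 -3.2 3.0 0; 8.5 0 -2.4 3.0 0; 8.5 0 -1.6 3.0 0; 8.5 0 -1.6 3.0 0",
)

```text
time_s: 5.65
position: [0.4972, 0.0849, -0.0017]
tcp_rot: [[-0.208, 0.978, 0.001], [0.978, 0.208, 0.0], [-0.0, 0.001, -1.0]]
force: [-0.4, -0.2, 0.1]
grip_width: 0.997
grasp_force: 0.0
```

```bash
python3 - <<'E'
from h import *
np.set_printoptions(precision=4,suppress=True)
s=state();print(s['time_s'],s['position'],s['force'])
a=read_camera('scene');b=read_camera('wrist')
print([ (q['at'],q['score']) for q in pinpoint('wrist','cassette_near_bar')])
cv2.imwrite('pics/p3.png',np.hstack([cv2.resize(a[140:290,90:290],(400,300),interpolation=cv2.INTER_CUBIC),cv2.resize(b,(400,300))]))
E
```

```text
5.65 [ 0.4972  0.0849 -0.0017] [-0.4259 -0.2218  0.0894]
[([377.7, 269.8], 0.9)]
```

View pics/p3.png

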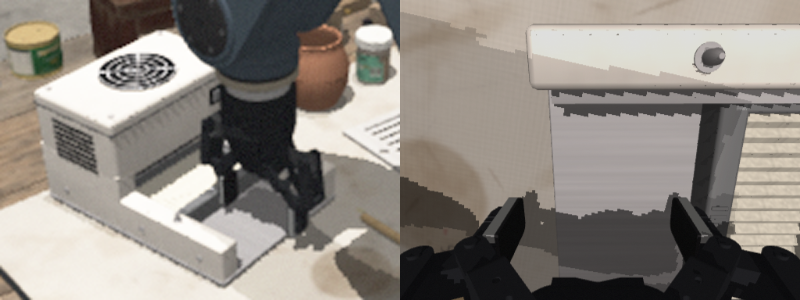

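```bash
cat >> h.py <<'E'
def ext(p):
    d=np.array(p)[:2]-[.6068,.1086]; return np.round([.9778*d[0]+.2096*d[1],-.2096*d[0]+.9778*d[1]],4)
E
python3 - <<'E'
from h import *
s=state();print(ext(s['position']))
for uv,z in(((377.7,269.8),.02),((403,256),.032),((410,143),.032),((395,75),.056)): print(ext(atz('wrist',uv,z,s)))
E
```

```text
[-1.134e-01 -1.000e-04]
[-0.0566  0.0005]
[-0.0523  0.0139]
[-0.0561  0.0595]
[-0.0744  0.0815]
```

```bash
python3 - <<'E'
from h import *
s=state();tx=ext(s['position'])[0]
for uv in((191,207),(191,217),(203,242),(200,236)):
    o,d=ray('scene',uv)
    for y in(-.012,0,.012):
        n=np.array([-.2096,.9778,0]);k=(y-n@(o-np.array([.6068,.1086,0])))/(n@d);p=o+k*d
        print(uv,y,'fwd of TCP',round(ext(p)[0]-tx,4),'z',p[2].round(4))
a=cv2.imread('pics/p3.png')[60:240,130:350]
cv2.imwrite('pics/p3c.png',cv2.resize(a,(770,630)[:2] if 0 else (733,600),interpolation=cv2.INTER_CUBIC))
E
```

```text
(191, 207) -0.012 fwd of TCP 0.0918 z 0.0823
(191, 207) 0 fwd of TCP 0.0801 z 0.0927
(191, 207) 0.012 fwd of TCP 0.0683 z 0.1031
(191, 217) -0.012 fwd of TCP 0.0939 z 0.0556
(191, 217) 0 fwd of TCP 0.0821 z 0.0665
(191, 217) 0.012 fwd of TCP 0.0703 z 0.0774
(203, 242) -0.012 fwd of TCP 0.0623 z 0.0015
(203, 242) 0 fwd of TCP 0.0511 z 0.0135
(203, 242) 0.012 fwd of TCP 0.0399 z 0.0254
(200, 236) -0.012 fwd of TCP 0.0703 z 0.0145
(200, 236) 0 fwd of TCP 0.059 z 0.0262
(200, 236) 0.012 fwd of TCP 0.0476 z 0.0379
```

View pics/p3c.png

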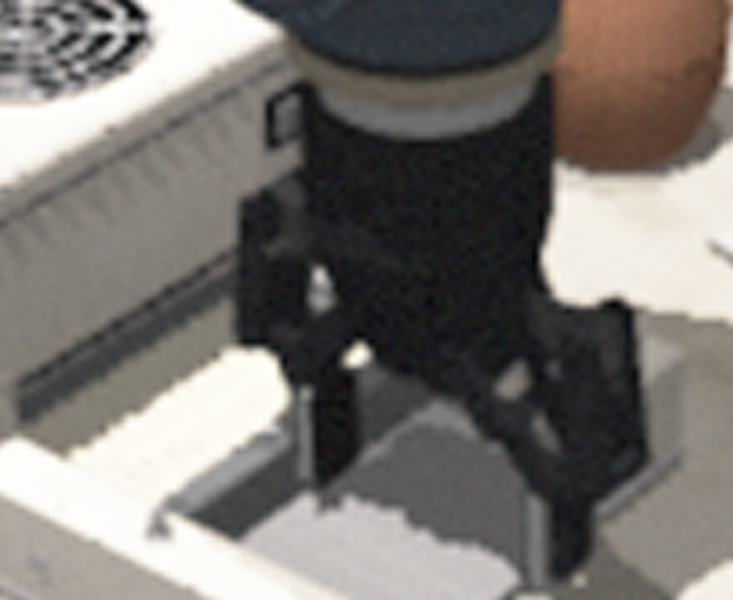

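The finger back is pushing the bar (bar ≈ −56, level with it, under 1 N). But the knuckles stand about 23 mm further forward, above slot height, so they would meet the tower before the bar is home. I'll try a small brisk push to see how far the cassette coasts.

Call:
apply_moves(
  targets="8.5 0 -1.4 0 0; 8.5 0 -2.8 0 0; 8.5 0 -2.8 0 0; 8.5 0 -0.8 0 0; 8.5 0 1.2 0 0; 8.5 0 1.2 0 0; 8.5 0 1.2 0 0",
)

```text
time_s: 6.5
position: [0.5076, 0.0872, -0.002]
tcp_rot: [[-0.208, 0.978, -0.0], [0.978, 0.208, 0.0], [0.0, -0.0, -1.0]]
force: [-1.3, 0.8, -0.4]
grip_width: 0.991
grasp_force: 0.0
```

```bash
python3 - <<'E'
from h import *
s=state();print(s['time_s'],ext(s['position']),s['position'][2],s['force'])
b=read_camera('wrist');cv2.imwrite('pics/w4.png',b)
for q in pinpoint('wrist','cassette_near_bar'): print(q['at'],q['score'],ext(atz('wrist',q['at'],.02,s)))
# bar/pleat edge scan along ext y=+.045
c=get_calibration('wrist');K=np.array(c['mtx']);Ti=np.linalg.inv(np.array(c['hand_eye']))
g=cv2.cvtColor(b,6)
for y in(.04,.05):
    o=[]
    for x in np.arange(-.06,-.005,.002):
        w=np.array([.6068+.9778*x-.2096*y,.1086+.2096*x+.9778*y,.032])
        R=np.array(s['tcp_rot']);p=R.T@(w-s['position']);q=K@(Ti@[*p,1])[:3];u,v=(q[:2]/q[2]).round().astype(int)
        o.append((int(x*1000),int(g[v,u]) if 0<=u<512 and 0<=v<384 else -1))
    print(o)
E
```

```text
6.5 [-1.015e-01 -1.000e-04] -0.002001945555089417 [-1.28118795  0.79046463 -0.38078594]
[388.6, 274.4] 0.77 [-0.0396 -0.0018]
[(-60, 159), (-57, 160), (-55, 159), (-53, 158), (-51, 158), (-49, 188), (-47, 41), (-45, 39), (-43, 41), (-41, 38), (-39, 43), (-37, 90), (-35, 118), (-33, 116), (-31, 114), (-29, 113), (-27, 112), (-25, 198), (-23, 207), (-21, 196), (-19, 208), (-17, 200), (-15, 199), (-13, 199), (-11, 197), (-9, 191), (-7, 199), (-5, 193)]
[(-60, 157), (-57, 157), (-55, 157), (-53, 157), (-51, 156), (-49, 156), (-47, 41), (-45, 41), (-43, 41), (-41, 36), (-39, 48), (-37, 88), (-35, 116), (-33, 115), (-31, 115), (-29, 113), (-27, 112), (-25, 200), (-23, 202), (-21, 206), (-19, 195), (-17, 204), (-15, 197), (-13, 201), (-11, 207), (-9, 197), (-7, 206), (-5, 197)]
```

```bash
python3 - <<'E'
from h import *
for uv in((95,200),(165,210),(232,221)): print(ext(atz('wrist',uv,.004,S1)))
E
```

```text
[-0.3773 -0.0493]
[-0.2808 -0.0642]
[-0.1867 -0.0809]
```

Call:
apply_moves(
  targets="8.5 0 -5 0 0; 8.5 0 -8.5 0 0",
)

```text
time_s: 6.8
position: [0.4217, 0.0692, -0.002]
tcp_rot: [[-0.208, 0.978, -0.002], [0.978, 0.208, -0.0], [0.0, -0.002, -1.0]]
force: [1.2, 0.2, 0.1]
grip_width: 0.992
grasp_force: 0.0
```

```bash
python3 - <<'E'
from h import *
s=state();print(s['time_s'],ext(s['position']),s['dq'])
b=read_camera('wrist');s2=state();print(s2['time_s'],ext(s2['position']),np.abs(s2['dq']).max())
E
```

```text
6.8 [-0.1892  0.0002] [-1.20939110e-01 -3.63375718e-01  8.57325068e-01  2.79275021e-04
 -4.97368829e-01 -1.16140125e-01]
6.85 [-0.1951  0.0008] 0.11794905574949566
```

The arm overshoots about 9 mm on a hard stop, so coasting alone is too risky. The interface says poses out of reach are approached as far as the arm can. I'll check in free air, high up, whether that leaves the tool leaning.

Call:
apply_moves(
  targets="8.5 0 0 -5 0; 8.5 0 0 -10 0; 8.5 0 0 -15 0; 8.5 0 0 -20 0; 8.5 0 0 -25 0; 8.5 0 0 -30 0; 8.5 0 0 -35 0; 8.5 0 0 -40 0; 8.5 0 0 -45 0; 8.5 0 0 -50 0; 8.5 0 0 -55 0; 8.5 0 0 -60 0; 8.5 0 0 -65 0; 8.5 0 0 -70 0; 8.5 0 0 -75 0; 8.5 0 0 -80 0",
)

```text
time_s: 8.45
position: [0.4257, 0.0695, 0.7721]
tcp_rot: [[-0.208, 0.978, 0.002], [0.978, 0.208, 0.0], [-0.0, 0.002, -1.0]]
force: [0.4, 0.5, 1.6]
grip_width: 0.994
grasp_force: 0.0
```

```bash
python3 - <<'E'
from h import *
s=state();print(s['time_s'],s['position'],s['joint_positions'],'\n',s['tcp_rot'])
E
```

```text
8.45 [0.42571678 0.06954028 0.77212111] [ 5.39005412e-02  2.53430844e-01  4.23775155e-01  2.34396732e-05
  2.46214619e+00 -1.55874476e-01] 
 [[-2.08257333e-01  9.78071512e-01  2.23641409e-03]
 [ 9.78074012e-01  2.08257555e-01  1.35410836e-04]
 [-3.33308649e-04  2.21557880e-03 -9.99997490e-01]]
```

Call:
apply_moves(
  targets="8.5 0 0 -5 0; 8.5 0 5 -8 0; 8.5 0 10 -8 0; 8.5 0 15 -8 0; 8.5 0 20 -8 0; 8.5 0 25 -8 0; 8.5 0 30 -8 0",
)

```text
time_s: 9.15
position: [0.5423, 0.097, 0.734]
tcp_rot: [[-0.208, 0.978, 0.019], [0.978, 0.208, 0.003], [-0.001, 0.019, -1.0]]
force: [-0.1, -0.1, 0.3]
grip_width: 0.996
grasp_force: 0.0
```

```bash
python3 - <<'E'
from h import *
s=state();print(s['time_s'],s['position'],s['joint_positions'],'\n',s['tcp_rot'])
E
```

```text
9.15 [0.54231228 0.09697818 0.73402091] [ 0.0916699   0.5774285   0.01317136  0.00271962  2.53160649 -0.1159567 ] 
 [[-2.08326522e-01  9.77871658e-01  1.91593278e-02]
 [ 9.78059055e-01  2.08301283e-01  3.32578907e-03]
 [-7.38717696e-04  1.94318041e-02 -9.99810912e-01]]
```

Call:
apply_moves(
  targets="8.5 0 10 0 0; 8.5 0 20 0 0; 8.5 0 30 0 0; 8.5 0 40 0 0; 8.5 0 40 0 0",
)

```text
time_s: 9.65
position: [0.6597, 0.1244, 0.6353]
tcp_rot: [[-0.208, 0.977, 0.039], [0.978, 0.208, 0.007], [-0.001, 0.04, -0.999]]
force: [0.7, -0.7, 0.9]
grip_width: 0.997
grasp_force: 0.0
```

```bash
python3 - <<'E'
from h import *
s=state();print(s['time_s'],s['position'],s['joint_positions'],'\n',s['tcp_rot'])
E
```

```text
9.65 [0.65967166 0.12440666 0.63528848] [ 0.11598596  0.74139764  0.01351825  0.0037308   2.34681645 -0.09123677] 
 [[-0.20833005  0.97726989  0.03927028]
 [ 0.97805798  0.20820648  0.00725604]
 [-0.00108522  0.03992026 -0.99920228]]
```

The tool leans only about 0.2° per row that way, far too slow. A better way: the plate is 132 wide and fits lengthwise in the 143 channel. Held by its handle, its flat short edge can push the bar squarely to the stop, and it then goes onto the pins. I'll go over the plate first and check whether the lean has gone.

Call:
apply_moves(
  targets="8.5 -2.6 -2 3.4 8.5; 8.5 -5.2 -4 6.8 17; 8.5 -7.8 -6 10.2 25.5; 8.5 -10.4 -8 13.6 34; 8.5 -13 -10 17 42.5; 8.5 -15.6 -12 20.4 51; 8.5 -18.2 -14 23.8 59.5; 8.5 -20.8 -16 27.2 68; 8.5 -23.4 -18 30.6 76.5; 8.5 -26 -20 34 85; 8.5 -28.6 -22 37 93.5; 8.5 -29.4 -22.6 37.7 102; 8.5 -29.4 -22.6 37.7 102; 8.5 -29.4 -22.6 37.7 102",
)

```text
time_s: 11.05
position: [0.5124, -0.2091, 0.2498]
tcp_rot: [[0.999, -0.007, 0.038], [-0.008, -1.0, 0.008], [0.038, -0.008, -0.999]]
force: [-0.2, -0.7, 1.6]
grip_width: 0.994
grasp_force: 0.0
```

```bash
python3 - <<'E'
from h import *
np.set_printoptions(precision=4,suppress=True)
s=state();print(s['time_s'],s['position'],s['joint_positions'],'\n',s['tcp_rot'])
b=read_camera('wrist');cv2.imwrite('pics/w5.png',b)
for k,z in(('grille_handle',.039),('grille_plate',0)):
    for q in pinpoint('wrist',k): print(k,q['at'],q['score'],atz('wrist',q['at'],z,s))
E
```

```text
11.05 [ 0.5124 -0.2091  0.2498] [-0.4838  0.3139  1.6329  0.0269  1.1652  1.0841] 
 [[ 0.9993 -0.0072  0.0378]
 [-0.0075 -0.9999  0.008 ]
 [ 0.0378 -0.0083 -0.9993]]
grille_handle [248.8, 164.6] 0.95 [ 0.5178 -0.2024  0.039 ]
grille_plate [248.2, 163.1] 0.72 [ 0.5126 -0.2008  0.    ]
```

View pics/w5.png

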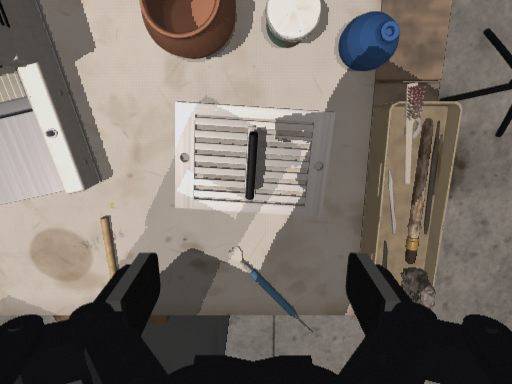

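The view shows the plate with its holes at (185,157) and (319,166), the handle from (252,127) to (250,198), and the pot and jar clear behind it. The 2.2° lean stays, but I can work with it.

```bash
python3 - <<'E'
from h import *
np.set_printoptions(precision=4,suppress=True)
s=state();R=np.array(s['tcp_rot'])
f=lambda u,z:atz('wrist',u,z,s)
a,b=f((184.5,157),.005),f((319,166),.005);print('holes',a,b,(a+b)/2,np.degrees(np.arctan2(*(a-b)[[1,0]])),np.linalg.norm(a-b))
im=cv2.imread('pics/w5.png');g=cv2.cvtColor(im,6)
m=(g[120:205,235:265]<45).astype('uint8')
ys,xs=np.nonzero(m);pts=np.c_[xs+235,ys+120].astype('float32');l=cv2.fitLine(pts,cv2.DIST_HUBER,0,.01,.01).ravel();print(l,cv2.minAreaRect(pts))
p,q=f(l[2:]-l[:2]*30,.045),f(l[2:]+l[:2]*30,.045);print('handle',p,q,np.degrees(np.arctan2(*(p-q)[[1,0]])))
for h in ((.5165,-.2055,.20),(.5165,-.2055,.039)):
  print('shift tool',R.T@(np.array(h)-s['position']))
for n in('top','scene'):
  read_camera(n)
  for k,z in(('grille_handle',.039),): print([(x['at'],atz(n,x['at'],z)) for x in pinpoint(n,k)[:1]])
  
E
```

```text
holes [ 0.5225 -0.121   0.005 ] [ 0.5115 -0.2886  0.005 ] [ 0.517  -0.2048  0.005 ] 86.26578363103127 0.16795715892345758
[  0.0707  -0.9975 252.1296 165.0616] ((251.6642608642578, 164.54026794433594), (8.16683292388916, 67.36125183105469), 3.468229293823242)
handle [ 0.4848 -0.203   0.045 ] [ 0.5531 -0.2077  0.045 ] 176.02796611104202
shift tool [ 0.0007 -0.0021  0.0517]
shift tool [-0.0058 -0.001   0.2126]
[([315.9, 205.7], array([ 0.5107, -0.2084,  0.039 ]))]
[([308.4, 195.2], array([ 0.5026, -0.1942,  0.039 ]))]
```

Call:
apply_moves(
  targets="3 0 -0.2 4 1.5; 3 -0.1 -0.2 8 3.4; 3 -0.2 -0.2 12 3.4; 3 -0.2 -0.2 12 3.4; 3 -0.2 -0.2 12 3.4; 3 -0.2 -0.2 12 3.4",
)

```text
time_s: 12.0
position: [0.5175, -0.2055, 0.1339]
tcp_rot: [[0.997, -0.058, 0.043], [-0.059, -0.998, 0.006], [0.042, -0.008, -0.999]]
force: [0.1, -0.0, 0.1]
grip_width: 0.352
grasp_force: 0.0
```

```bash
python3 - <<'E'
from h import *
np.set_printoptions(precision=4,suppress=True)
s=state();R=np.array(s['tcp_rot']);print(s['time_s'],s['position'],s['grip_width'],R[:,0])
b=read_camera('wrist');cv2.imwrite('pics/w6.png',b)
c=get_calibration('wrist');K=np.array(c['mtx']);Ti=np.linalg.inv(np.array(c['hand_eye']))
for z in(-.02,-.01,0,.01,.019):
    for x in(-.011,.011):
        print(z,x,*[((q:=K@(Ti@[x,y,z,1])[:3])[:2]/q[2]).round(0) for y in(-.015,.015)])
for k in pinpoint('wrist','grille_handle'): print(k['at'],atz('wrist',k['at'],.039,s), R.T@(atz('wrist',k['at'],.039,s)-s['position']))
E
```

```text
12.0 [ 0.5175 -0.2055  0.1339] 0.3518364266875157 [ 0.9974 -0.0586  0.0424]
-0.02 -0.011 [221. 290.] [286. 290.]
-0.02 0.011 [220. 247.] [287. 247.]
-0.01 -0.011 [223. 278.] [284. 278.]
-0.01 0.011 [222. 238.] [285. 237.]
0 -0.011 [225. 267.] [282. 267.]
0 0.011 [224. 229.] [283. 229.]
0.01 -0.011 [226. 258.] [280. 258.]
0.01 0.011 [225. 221.] [281. 221.]
0.019 -0.011 [228. 250.] [279. 250.]
0.019 0.011 [227. 215.] [280. 215.]
[255.5, 199.0] [ 0.5165 -0.2065  0.039 ] [-0.0049  0.0018  0.0948]
```

View pics/w6.png

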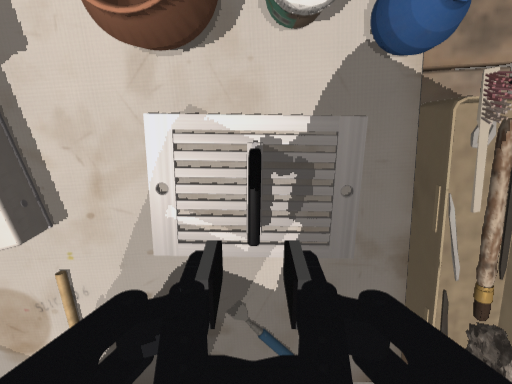

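Tips at (221,241) and (284,241) confirm they stand about 12 mm behind the TCP at this opening. The handle lies centred between them. I'll go down and grip.

Call:
apply_moves(
  targets="3 -0.3 0.1 5 0.4; 3 -0.5 0.1 9 0.4; 3 -0.6 0.1 11 0.4; 3 -0.6 0.1 12 0.4; 3 -0.6 0.1 12 0.4; 0 -0.6 0.1 12 0.4; 0 -0.6 0.1 12 0.4; 0 -0.6 0.1 12 0.4; 0 -0.6 0.1 12 0.4; 0 -0.6 0.1 12 0.4",
  force=80,
)

```text
time_s: 13.1
position: [0.516, -0.2053, 0.0132]
tcp_rot: [[0.997, -0.066, 0.042], [-0.066, -0.998, 0.006], [0.042, -0.009, -0.999]]
force: [-1.6, 0.1, 6.9]
grip_width: 0.097
grasp_force: 79.1
```

Call:
apply_moves(
  targets="0 0 0 -2 0; 0 0 0 -5 0; 0 0 0 -9 0; 0 0 0 -14 0; 0 0 0 -18 0; 0 0 0 -18 0; 0 0 0 -18 0",
)

```text
time_s: 13.8
position: [0.5078, -0.206, 0.192]
tcp_rot: [[0.997, -0.066, 0.041], [-0.066, -0.998, 0.007], [0.041, -0.009, -0.999]]
force: [-0.3, 0.3, -3.2]
grip_width: 0.096
grasp_force: 78.6
```

```bash
python3 - <<'E'
from h import *
np.set_printoptions(precision=4,suppress=True)
s=state();R=np.array(s['tcp_rot']);print(s['time_s'],s['position'],s['grip_width'],s['grasp_force'],s['force'],'\n',R)
b=read_camera('wrist');c=read_camera('scene')
cv2.imwrite('pics/w7.png',np.hstack([cv2.resize(b,(400,300)),cv2.resize(c[60:285,200:500],(400,300))]))
cv2.imwrite('pics/w7full.png',b)
E
```

```text
13.8 [ 0.5078 -0.206   0.192 ] 0.09640583268864608 78.63040208816528 [-0.3095  0.28   -3.2051] 
 [[ 0.997  -0.0656  0.0411]
 [-0.0659 -0.9978  0.0065]
 [ 0.0406 -0.0092 -0.9991]]
```

View pics/w7.png

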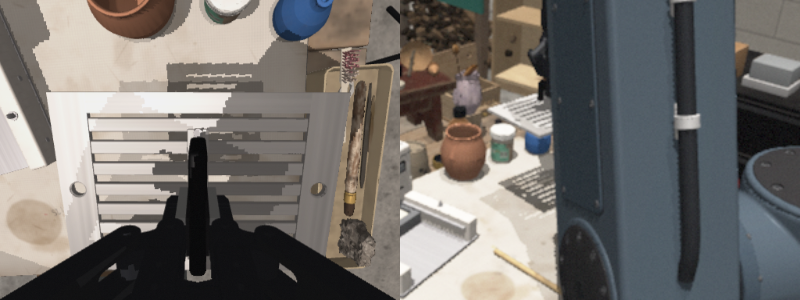

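The plate is gripped and lifted level: holes near (100,239) and (406,239), pot and jar untouched. Now the plate's pose in the hand from those holes.

```bash
python3 - <<'E'
from h import *
np.set_printoptions(precision=4,suppress=True)
s=state();R=np.array(s['tcp_rot']);P=np.array(s['position'])
b=cv2.imread('pics/w7full.png');g=cv2.cvtColor(b,6)
out=[]
for cx,cy in((100,239),(406,239)):
    w=g[cy-18:cy+18,cx-18:cx+18].astype(float);bg=np.median(w)
    print(bg,w.min(),w.max())
    m=(abs(w-bg)>25).astype('uint8');n,l,st,ce=cv2.connectedComponentsWithStats(m)
    for i in range(1,n):
        if st[i,4]>15: print(st[i],ce[i]+[cx-18,cy-18])
for zz in(.184,.18):
  a,c=atz('wrist',(100,239),zz,s),atz('wrist',(406,239),zz,s)
  print(a-P,c-P,(a+c)/2-P,np.linalg.norm(a-c),np.degrees(np.arctan2(*(a-c)[[1,0]])))
# plate outer far corners
for uv in((48*1.28,92*1.28),(349*1.28,92*1.28)): print(atz('wrist',uv,.184,s)-P)
E
```

```text
212.0 71.0 238.0
[  7  11  22  21 207] [ 97.715 244.087]
118.0 67.0 173.0
[ 10  12  20  19 222] [406.6441 242.8964]
[ 0.0078  0.0818 -0.006 ] [-0.0022 -0.0806 -0.006 ] [ 0.0028  0.0006 -0.006 ] 0.1627371412854184 86.48097581983293
[ 0.0062  0.084  -0.01  ] [-0.0041 -0.0825 -0.01  ] [ 0.0011  0.0008 -0.01  ] 0.1668080240685731 86.48097581983289
[ 0.0716  0.0883 -0.006 ]
[ 0.0594 -0.0962 -0.006 ]
```

```bash
cat >> h.py <<'E'
RG=np.array([[0.997,-0.0656,0.0411],[-0.0659,-0.9978,0.0065],[0.0406,-0.0092,-0.9991]])
def rz(a):
    a=np.radians(a);return np.array([[np.cos(a),-np.sin(a),0],[np.sin(a),np.cos(a),0],[0,0,1]])
PT=RG.T@rz(-3.6)           # plate axes in tool frame
CT=RG.T@np.array([.0003,.0005,-.0132]) # plate origin in tool frame
def wpt(x,y,z): return np.array([.6068+.9778*x-.2096*y,.1086+.2096*x+.9778*y,z])
E
python3 - <<'E'
from h import *
np.set_printoptions(precision=4,suppress=True)
s=state();R=np.array(s['tcp_rot']);P=np.array(s['position'])
E=np.c_[[.9778,.2096,0],[-.2096,.9778,0],[0,0,1]]
for yaw in(-105,-106,-107):
    R2=R@rz(yaw);A=E.T@R2@PT;print(yaw,'plate axes in ext\n',A,'lead edge yaw err deg',np.degrees(np.arctan2(A[0,0],A[1,0])))
R2=R@rz(-106)
A=E.T@R2@PT; 
sg=np.sign(A[0,1])
for zc in(.015,):
  print('corner dz lead',[ (sg*A[2,1]*.0955+k*A[2,0]*.066) for k in(-1,1)],'tail',[(-sg*A[2,1]*.0955+k*A[2,0]*.066) for k in(-1,1)])
  for x,z in((-.265,.12),(-.265,zc),(-.0815,zc)):
    tp=wpt(x,0,z)-R2@CT;print(x,z,tp,'shift tool',100*R.T@(tp-P))
E
```

```text
-105 plate axes in ext
 [[ 0.014  -0.9988 -0.0471]
 [ 0.9991  0.0121  0.0404]
 [-0.0398 -0.0476  0.998 ]] lead edge yaw err deg 0.8043717940021026
-106 plate axes in ext
 [[-0.0034 -0.9989 -0.0478]
 [ 0.9992 -0.0053  0.0402]
 [-0.0404 -0.0476  0.998 ]] lead edge yaw err deg -0.19486332616770313
-107 plate axes in ext
 [[-0.0208 -0.9986 -0.0485]
 [ 0.9989 -0.0228  0.0401]
 [-0.0411 -0.0476  0.998 ]] lead edge yaw err deg -1.1941255094821541
corner dz lead [np.float64(0.0072148615615015895), np.float64(0.0018775369495172179)] tail [np.float64(-0.0018775369495172179), np.float64(-0.0072148615615015895)]
-0.265 0.12 [0.3475 0.0533 0.1332] shift tool [-17.8261 -24.7257   5.2896]
-0.265 0.015 [0.3475 0.0533 0.0282] shift tool [-18.2144 -24.6116  15.7818]
-0.0815 0.015 [0.5269 0.0918 0.0282] shift tool [ -0.5773 -29.6279  16.4891]
```

Call:
apply_moves(
  targets="0 -1.2 -1.7 0.4 -8; 0 -2.5 -3.4 0.7 -16; 0 -3.8 -5.2 1.1 -24; 0 -5.1 -7 1.5 -32; 0 -6.4 -8.8 1.9 -40; 0 -7.7 -10.6 2.3 -48; 0 -9 -12.4 2.7 -56; 0 -10.3 -14.2 3.1 -64; 0 -11.6 -16 3.4 -72; 0 -12.9 -17.8 3.8 -80; 0 -14.2 -19.6 4.2 -88; 0 -15.5 -21.4 4.6 -96; 0 -16.8 -23.2 5 -103; 0 -17.8 -24.7 5.3 -106; 0 -17.8 -24.7 5.3 -106; 0 -17.9 -24.7 8 -106; 0 -18.1 -24.6 12 -106; 0 -18.2 -24.6 14.5 -106; 0 -18.2 -24.6 15.3 -106; 0 -18.2 -24.6 15.3 -106",
)

```text
time_s: 15.9
position: [0.3482, 0.0523, 0.0329]
tcp_rot: [[-0.211, 0.977, 0.037], [0.977, 0.211, 0.007], [-0.001, 0.038, -0.999]]
force: [0.5, 0.2, -3.2]
grip_width: 0.098
grasp_force: 78.6
```

```bash
python3 - <<'E'
from h import *
np.set_printoptions(precision=4,suppress=True)
s=state();R=np.array(s['tcp_rot']);P=np.array(s['position']);print(s['time_s'],P,s['force'],s['grasp_force'],'\n',R)
E=np.c_[[.9778,.2096,0],[-.2096,.9778,0],[0,0,1]]
A=E.T@R@PT;c=P+R@CT;print(ext(c),c[2],A)
b=read_camera('wrist');cv2.imwrite('pics/w8.png',b)
for x,z in((-.265,.017),(-.2,.017),(-.12,.017),(-.0815,.017)):
    print(x,100*R.T@(wpt(x,0,z)-c))
# verification of plate yaw + position: search hole blobs
cc=get_calibration('wrist');K=np.array(cc['mtx']);Ti=np.linalg.inv(np.array(cc['hand_eye']));g=cv2.cvtColor(b,6)
for p in([0,.0835,.005],[0,-.0835,.005]):
    q=K@(Ti@[*(CT+PT@p),1])[:3];print('pred hole px',q[:2]/q[2])
E
```

```text
15.9 [0.3482 0.0523 0.0329] [ 0.5194  0.215  -3.2001] 78.62222671508789 
 [[-0.2109  0.9768  0.0369]
 [ 0.9775  0.2108  0.0072]
 [-0.0007  0.0376 -0.9993]]
[-0.2646 -0.0011] 0.019740639455361114 [[-0.0027 -0.9989 -0.0468]
 [ 0.9992 -0.0046  0.0412]
 [-0.0414 -0.0467  0.998 ]]
-0.265 [ 0.1138 -0.0497  0.2723]
-0.2 [0.1049 6.4458 0.5168]
-0.12 [ 0.0939 14.4402  0.8177]
-0.0815 [ 0.0886 18.2875  0.9625]
pred hole px [ 97.4216 241.7388]
pred hole px [406.6136 241.9581]
```

Call:
apply_moves(
  targets="0 0.1 0 0.27 0; 0 0.1 2 0.35 0; 0 0.1 4 0.42 0; 0 0.1 6 0.5 0; 0 0.1 8 0.57 0; 0 0.1 10 0.65 0; 0 0.1 11.5 0.7 0; 0 0.1 11.5 0.7 0",
)

```text
time_s: 16.75
position: [0.4632, 0.0782, 0.0325]
tcp_rot: [[-0.212, 0.976, 0.043], [0.977, 0.212, 0.008], [-0.002, 0.044, -0.999]]
force: [-0.2, -0.7, -3.2]
grip_width: 0.092
grasp_force: 78.7
```

```bash
python3 - <<'E'
from h import *
np.set_printoptions(precision=4,suppress=True)
s=state();R=np.array(s['tcp_rot']);P=np.array(s['position']);print(s['time_s'],P,s['force'],s['torque'],s['grasp_force'])
c=P+R@CT;print(ext(c),c[2])
b=read_camera('wrist');cv2.imwrite('pics/w9.png',b)
for n in('scene','top'):
  read_camera(n)
  for k in('cassette_near_bar','filter_cassette'):
    for q in pinpoint(n,k)[:1]: print(n,k,q['score'],ext(atz(n,q['at'],.02 if 'bar' in k else .008)))
for x in(-.1,-.085,-.0815,-.078): print(x,100*R.T@(wpt(x,0,.017)-c))
E
```

```text
16.75 [0.4632 0.0782 0.0325] [-0.2    -0.7116 -3.1725] [-0.0284  0.0576  0.0983] 78.69747877120972
[-0.1466  0.0001] 0.01933553637629893
scene cassette_near_bar 0.85 [-0.0289 -0.0065]
scene filter_cassette 0.88 [ 0.0101 -0.0032]
top cassette_near_bar 0.87 [-0.0455 -0.0025]
top filter_cassette 0.56 [0.0101 0.0025]
-0.1 [-0.0176  4.6418  0.4384]
-0.085 [-0.0211  6.1404  0.5045]
-0.0815 [-0.0219  6.4901  0.5199]
-0.078 [-0.0227  6.8397  0.5353]
```

Call:
apply_moves(
  targets="0 0 0 0.22 0; 0 0 1 0.27 0; 0 0 2 0.32 0; 0 0 2.8 0.35 0; 0 0 3.6 0.39 0; 0 0 4.4 0.42 0; 0 0 5 0.45 0; 0 0 5.4 0.47 0; 0 0 5.4 0.47 0",
)

```text
time_s: 18.0
position: [0.5145, 0.0894, 0.0288]
tcp_rot: [[-0.212, 0.977, 0.04], [0.977, 0.212, 0.007], [-0.001, 0.041, -0.999]]
force: [0.4, 0.1, -3.2]
grip_width: 0.101
grasp_force: 78.8
```

```bash
python3 - <<'E'
from h import *
np.set_printoptions(precision=4,suppress=True)
s=state();R=np.array(s['tcp_rot']);P=np.array(s['position']);print(s['time_s'],P,s['force'],s['torque'],s['grasp_force'])
c=P+R@CT;print(ext(c),c[2]);E=np.c_[[.9778,.2096,0],[-.2096,.9778,0],[0,0,1]]
print((E.T@R@PT)[:,0])
for n in('top','scene'):
  read_camera(n)
  for q in pinpoint(n,'cassette_near_bar')[:1]: print(n,q['score'],ext(atz(n,q['at'],.02)))
for x in(-.085,-.0815,-.078): print(x,100*R.T@(wpt(x,0,.017)-c))
E
```

```text
18.0 [0.5145 0.0894 0.0288] [ 0.4479  0.0806 -3.222 ] [ 0.0086  0.0578 -0.0109] 78.75898361206055
[-0.0942  0.0003] 0.01563148523321845
[-0.0033  0.9991 -0.042 ]
top 0.4 [-0.0113 -0.0089]
scene 0.85 [0.0041 0.0079]
-0.085 [-0.035   0.9216 -0.0991]
-0.0815 [-0.0357  1.2713 -0.0848]
-0.078 [-0.0365  1.621  -0.0705]
```

Call:
apply_moves(
  targets="0 0 0.3 -0.1 0; 0 0 0.6 -0.1 0; 0 0 0.85 -0.1 0; 0 0 1.05 -0.1 0; 0 0 1.15 -0.1 0; 0 0 1.15 -0.1 0",
)

```text
time_s: 18.8
position: [0.5253, 0.0918, 0.0303]
tcp_rot: [[-0.212, 0.977, 0.04], [0.977, 0.212, 0.007], [-0.001, 0.041, -0.999]]
force: [0.0, 0.4, -3.4]
grip_width: 0.099
grasp_force: 78.7
```

Call:
apply_moves(
  targets="0 0 0.1 0 0; 0 0 0.15 0 0; 0 0 0.15 0 0",
)

```text
time_s: 19.1
position: [0.5266, 0.0921, 0.0304]
tcp_rot: [[-0.212, 0.977, 0.04], [0.977, 0.212, 0.007], [-0.001, 0.04, -0.999]]
force: [-0.0, -0.8, -4.0]
grip_width: 0.102
grasp_force: 78.7
```

Call:
apply_moves(
  targets="0 0 0.1 0 0; 0 0 0.15 0 0; 0 0 0.15 0 0",
)

```text
time_s: 19.4
position: [0.5265, 0.0921, 0.03]
tcp_rot: [[-0.212, 0.977, 0.036], [0.977, 0.212, 0.007], [-0.001, 0.037, -0.999]]
force: [-8.1, -2.8, 0.4]
grip_width: 0.098
grasp_force: 79.2
```

Call:
apply_moves(
  targets="0 0 0.1 0 0; 0 0 0.15 0 0; 0 0 0.15 0 0",
)

```text
time_s: 19.7
position: [0.5264, 0.0921, 0.0297]
tcp_rot: [[-0.212, 0.977, 0.032], [0.977, 0.212, 0.006], [-0.001, 0.033, -0.999]]
force: [-14.7, -5.9, 2.8]
grip_width: 0.096
grasp_force: 79.7
```

```bash
python3 - <<'E'
from h import *
np.set_printoptions(precision=4,suppress=True)
s=state();R=np.array(s['tcp_rot']);P=np.array(s['position']);print(s['time_s'],P,s['force'],s['torque'])
c=P+R@CT;print(ext(c),c[2])
E
```

```text
19.7 [0.5264 0.0921 0.0297] [-14.7255  -5.8709   2.7544] [-0.8994  2.1305 -0.003 ]
[-0.0821  0.0004] 0.016485889309287113
```

The hard stop was met with the lead edge at about +13.5, matching home at +14, with no twisting moment. I'll withdraw the plate straight back and lift it.

Call:
apply_moves(
  targets="0 0 -0.6 -0.02 0; 0 0 -2 -0.08 0; 0 0 -5 -0.2 0; 0 0 -9 -0.36 0; 0 0 -13 -0.52 0; 0 0 -17 -0.68 0; 0 0 -19 -0.76 0; 0 0 -19 -0.76 0; 0 0 -19 -4 0; 0 0 -19 -8 0; 0 0 -19 -12 0; 0 0 -19 -15 0; 0 0 -19 -15 0",
)

```text
time_s: 21.0
position: [0.3409, 0.0516, 0.1764]
tcp_rot: [[-0.212, 0.976, 0.049], [0.977, 0.212, 0.007], [-0.003, 0.049, -0.999]]
force: [-0.5, 0.8, -3.8]
grip_width: 0.097
grasp_force: 79.1
```

```bash
python3 - <<'E'
from h import *
np.set_printoptions(precision=4,suppress=True)
s=state();R=np.array(s['tcp_rot']);P=np.array(s['position']);print(s['time_s'],P,s['force'],s['grasp_force'],'\n',R)
E=np.c_[[.9778,.2096,0],[-.2096,.9778,0],[0,0,1]]
b=read_camera('wrist');cv2.imwrite('pics/w10.png',b);g=cv2.cvtColor(b,6)
for cx,cy in((98,243),(406,243)):
    w=g[cy-18:cy+18,cx-18:cx+18].astype(float);bg=np.median(w)
    for thr in(bg-25,):
        n,l,st,ce=cv2.connectedComponentsWithStats((abs(w-bg)>25).astype('uint8'))
        for i in range(1,n):
            if st[i,4]>40: print(bg,st[i],ce[i]+[cx-18,cy-18])
cc=get_calibration('wrist');K=np.array(cc['mtx']);Ti=np.linalg.inv(np.array(cc['hand_eye']))
for p in([0,.0835,.005],[0,-.0835,.005]):
    q=K@(Ti@[*(CT+PT@p),1])[:3];print('pred',q[:2]/q[2])
for n in('top','scene'):
  im=read_camera(n);cv2.imwrite(f'pics/{n}10.png',im)
  for k,z in(('cassette_near_bar',.02),('filter_cassette',.008),('plate_seat',.048),('channel_mouth',.008)):
    for q in pinpoint(n,k)[:1]: print(n,k,q['score'],ext(atz(n,q['at'],z)))
for yaw in(89,90,91):
    A=E.T@R@rz(yaw)@PT;print(yaw,A)
for yaw in(90,):
  R2=R@rz(yaw)
  for z in(.15,.075,.062,.048): print(z,100*R.T@(wpt(-.071,0,z)-R2@CT-P))
E
```

```text
21.0 [0.3409 0.0516 0.1764] [-0.4793  0.8118 -3.8265] 79.07618165016174 
 [[-0.2118  0.9761  0.0489]
 [ 0.9773  0.2117  0.0074]
 [-0.0031  0.0493 -0.9988]]
169.0 [  9   7  22  18 286] [ 99.7797 240.7517]
200.0 [  9   8  22  20 280] [408.05   242.5929]
pred [ 97.4269 241.7409]
pred [406.623  241.9586]
top plate_seat 0.69 [-0.0644 -0.0044]
top channel_mouth 0.86 [0.0122 0.0005]
scene cassette_near_bar 0.56 [0.0124 0.0048]
scene filter_cassette 0.96 [0.0644 0.    ]
scene plate_seat 0.79 [-0.07   -0.0023]
scene channel_mouth 0.87 [-0.0002  0.0009]
89 [[ 0.9997 -0.0224 -0.0089]
 [ 0.0225  0.9997  0.013 ]
 [ 0.0087 -0.0132  0.9998]]
90 [[ 1.     -0.005  -0.0088]
 [ 0.0051  0.9999  0.0123]
 [ 0.0087 -0.0123  0.9999]]
91 [[ 0.9999  0.0125 -0.0086]
 [-0.0123  0.9999  0.0116]
 [ 0.0088 -0.0114  0.9999]]
0.15 [-0.0727 19.9652  2.3106]
0.075 [-0.0496 19.5953  9.8014]
0.062 [-0.0455 19.5311 11.0999]
0.048 [-0.0412 19.4621 12.4981]
```

The cassette is home (scene view: bar ≈ +12, cassette ≈ +64 against the nominal +59; the other views were obstructed). The holes sit within about 1 mm of prediction. I'll turn the plate and bring it over the pins.

Call:
apply_moves(
  targets="0 0 1 0.5 8.2; 0 0 2 1 16.4; 0 0 3 1.5 24.6; 0 0 4 2 32.8; 0 0 5 2.5 41; 0 0 6 3 49.2; 0 -0.1 7 3.5 57.4; 0 -0.1 8 4 65.6; 0 -0.1 9 4.5 73.8; 0 -0.1 10 5 82; 0 -0.1 12 5.5 90.3; 0 -0.1 14.5 6 90.3; 0 -0.1 16.5 6 90.3; 0 -0.1 18 6 90.3; 0 -0.1 19 7 90.3; 0 -0.1 19.5 8 90.3; 0 -0.12 19.6 9 90.3; 0 -0.12 19.6 9.8 90.3; 0 -0.12 19.6 9.8 90.3; 0 -0.12 19.6 9.8 90.3",
)

```text
time_s: 23.55
position: [0.5332, 0.0924, 0.0826]
tcp_rot: [[0.978, 0.206, 0.039], [0.206, -0.978, 0.007], [0.04, 0.001, -0.999]]
force: [-0.0, -0.1, -2.6]
grip_width: 0.1
grasp_force: 79.0
```

```bash
cat > chk.py <<'E'
from h import *
np.set_printoptions(precision=4,suppress=True)
s=state();R=np.array(s['tcp_rot']);P=np.array(s['position']);print(s['time_s'],P,s['force'],s['grasp_force'],'\n',R)
E=np.c_[[.9778,.2096,0],[-.2096,.9778,0],[0,0,1]]
c=P+R@CT;print('plate',ext(c),c[2],E.T@R@PT)
for z in(.06,.052,.048): print(z,100*R.T@(wpt(-.071,-.0007,z)-c))
E
python3 chk.py; python3 - <<'E'
from h import *
b=read_camera('wrist');cv2.imwrite('pics/w11.png',b);g=cv2.cvtColor(b,6)
for cx,cy in((98,242),(407,242)):
    w=g[cy-15:cy+15,cx-15:cx+15];print(w[::2,::2])
E
```

```text
23.55 [0.5332 0.0924 0.0826] [-0.0212 -0.0788 -2.6365] 79.00861144065857 
 [[ 0.9777  0.2065  0.0393]
 [ 0.2064 -0.9784  0.0073]
 [ 0.0399  0.001  -0.9992]]
plate [-0.0751 -0.0001] 0.06943337401478884 [[ 1.      0.0004  0.0007]
 [-0.0004  1.      0.0102]
 [-0.0007 -0.0102  0.9999]]
0.06 [0.3703 0.06   0.9589]
0.052 [0.3384 0.0592 1.7583]
0.048 [0.3225 0.0588 2.158 ]
[[231 233 234 235 236 234 231 229 230 233 233 205 201 202 209]
 [231 233 234 235 235 234 231 229 229 233 232 206 201 199 206]
 [231 232 233 234 236 235 232 229 229 232 232 206 201 198 206]
 [231 232 232 233 235 219 180 182 196 203 209 205 202 198 204]
 [230 231 232 233 187 133 156 209 210 208 207 193 197 199 202]
 [229 230 232 202 162  77 198 205 206 206 206 206 195 196 200]
 [229 230 231 169 141  73 175 208 207 207 205 202 212 171 198]
 [228 229 230 162 120  74  93 206 204 206 205 201 210 189 195]
 [227 228 230 164 115  75  74 155 205 206 205 201 210 200 192]
 [226 227 229 200 127  85  75  73 135 205 205 202 209 178 192]
 [226 226 229 229 159 153  83  74  73  83 110 124 110 158 193]
 [226 226 227 229 227 179 159 129  94 
[... 460 characters left out ...]
6 114]
 [121 122 122 123 124 110 118 116 116 115  91 106 117 115 115]
 [121 122 123 123 108 101 119 119 120 118  85  75  86 114 115]
 [120 122 123 110 103 100 118 118 117 118  99  70  99 110 117]
 [120 122 120 102 102 100 119 119 118 118  79  70  77 105 117]
 [120 121 117 102 102 130 116 116 116 111  73  69  97 106 118]
 [120 121 116 102 101 130 119 116 117  77  70  76 100 112 117]
 [120 120 120 101  97 129 110  86  72  71  71  97 100 114 118]
 [120 121 121  95  89  75  75  74  74  78  98  85 112 114 118]
 [120 122 122 121 110 101  98  97 103  90 105 113 114 114 119]
 [121 122 122 123 122 118 110 108 110 117 117 115 114 115 120]
 [120 121 121 122 122 120 118 117 118 119 118 114 114 117 121]]
```

Call:
apply_moves(
  targets="0 0.2 0.05 0.3 0; 0 0.36 0.06 0.6 0; 0 0.36 0.06 0.8 0; 0 0.36 0.06 0.8 0",
)

```text
time_s: 24.0
position: [0.5373, 0.0926, 0.0745]
tcp_rot: [[0.978, 0.206, 0.039], [0.206, -0.978, 0.007], [0.04, 0.001, -0.999]]
force: [-0.6, -0.5, -3.0]
grip_width: 0.097
grasp_force: 79.0
```

```bash
python3 chk.py; python3 - <<'E'
from h import *
b=read_camera('wrist');cv2.imwrite('pics/w12.png',b);g=cv2.cvtColor(b,6)
for cx,cy in((98,242),(407,242)):
    w=g[cy-15:cy+15,cx-15:cx+15];print(w[::2,::2])
E
```

```text
24.0 [0.5373 0.0926 0.0745] [-0.5913 -0.4669 -3.0015] 79.04148459434509 
 [[ 0.9777  0.2065  0.0392]
 [ 0.2064 -0.9784  0.0073]
 [ 0.0398  0.001  -0.9992]]
plate [-0.071  -0.0007] 0.061309973590427835 [[ 1.      0.0004  0.0008]
 [-0.0004  1.      0.0102]
 [-0.0008 -0.0102  0.9999]]
0.06 [-0.0043  0.0016  0.1309]
0.052 [-0.0362  0.0008  0.9303]
0.048 [-0.0522  0.0004  1.33  ]
[[227 229 230 231 232 230 227 225 226 229 228 198 195 195 202]
 [227 228 230 231 231 230 227 225 225 228 228 199 195 193 200]
 [227 228 229 230 232 231 228 225 225 228 229 200 195 193 199]
 [226 228 228 230 232 213 175 181 192 198 197 198 195 192 198]
 [225 227 228 229 168 130 155 200 207 208 134 194 192 192 195]
 [226 226 227 208 133  75 195 200 209 116 115 188 131 191 194]
 [224 225 227 164 136  70 171 200 208 115  99  99  99 157 192]
 [224 224 226 157 116  71  91 200 208 116  99 100 100 126 190]
 [223 224 226 158 142  73  72 149 206 116  99  99  99 112 188]
 [222 223 225 194 126  77  72  70 135 190 188  98  99 138 185]
 [222 223 224 225 155 148  92  72  71  81 109  79  92 154 186]
 [222 222 223 225 221 168 153
[... 469 characters left out ...]
2 111]
 [117 118 119 119 119 110 100  98  96 113  88 103 113 112 111]
 [117 118 119 119 104  98  97  98  96 117  82  80  83 111 112]
 [116 118 119 106  98  98  98  98  95 113  95  67  81 106 113]
 [117 118 116  99  98  98  98  98  95 113  77  67  90 101 113]
 [116 118 113  99  98  98  98  98  95 106  70  68  94 103 113]
 [116 117 113  99  99  99  99  98  93  75  68  72  96 109 114]
 [116 117 116  98  94  99  94  78  68  68  68  94  96 110 114]
 [116 117 118  93  87  72  73  71  71  76  95  78 108 110 114]
 [116 117 117 117 106  97  95  94 100 102 103 110 110 111 116]
 [117 118 118 119 118 115 106 105 107 114 114 111 110 112 116]
 [117 117 118 120 118 116 114 113 115 115 114 111 110 113 117]]
```

```bash
python3 - <<'E'
from h import *
np.set_printoptions(precision=4,suppress=True)
s=state();R=np.array(s['tcp_rot'])
cc=get_calibration('wrist');K=np.array(cc['mtx']);Ti=np.linalg.inv(np.array(cc['hand_eye']))
pr=lambda p:((q:=K@(Ti@[*(CT+PT@p),1])[:3])[:2]/q[2])
for y in(.0835,-.0835):
    print([pr([0,y,z]).round(1) for z in(.005,0,-.003,-.006)])
g=cv2.cvtColor(cv2.imread('pics/w12.png'),6)
# pin discs by grey level
for (x0,x1),(lo,hi) in(((85,120),(90,122)),((388,412),(90,100.5))):
    w=g[228:258,x0:x1];m=((w>=lo)&(w<=hi)).astype('uint8');m=cv2.morphologyEx(m,cv2.MORPH_OPEN,np.ones((4,4)))
    n,l,st,ce=cv2.connectedComponentsWithStats(m)
    for i in range(1,n):
        if st[i,4]>25: print(st[i],ce[i]+[x0,228])
for z in(.059,.055):
    for uv in((106,241),(402.5,241.5)): print(z,ext(atz('wrist',uv,z,s)))
E
```

```text
[array([ 98.8, 241.7]), array([103., 238.]), array([105.4, 235.9]), array([107.7, 233.9])]
[array([407.7, 241.9]), array([403.7, 238.3]), array([401.3, 236.1]), array([399.1, 234.1])]
[17 11  8  8 57] [105.4912 242.5614]
[ 11   8  11  13 120] [404.275  242.3917]
0.059 [-0.0734  0.0821]
0.059 [-0.0744 -0.0854]
0.055 [-0.0752  0.0841]
0.055 [-0.0762 -0.0874]
```

The pins show through both holes, about 3 mm towards the robot of centre. Correcting and lowering.

Call:
apply_moves(
  targets="0 -0.15 0.04 0 0; 0 -0.3 0.08 0 0; 0 -0.3 0.08 0 0; 0 -0.31 0.08 0.3 0; 0 -0.32 0.08 0.6 0; 0 -0.32 0.08 0.6 0",
)

```text
time_s: 24.65
position: [0.5356, 0.0914, 0.0687]
tcp_rot: [[0.978, 0.207, 0.042], [0.206, -0.978, 0.008], [0.042, 0.001, -0.999]]
force: [4.7, 1.3, -2.9]
grip_width: 0.096
grasp_force: 79.0
```

```bash
python3 chk.py; python3 - <<'E'
from h import *
b=read_camera('wrist');cv2.imwrite('pics/w13.png',b);g=cv2.cvtColor(b,6)
for cx,cy in((98,242),(407,242)):
    w=g[cy-13:cy+13,cx-15:cx+15];print(w[::2,::2])
E
```

```text
24.65 [0.5356 0.0914 0.0687] [ 4.6908  1.3215 -2.9135] 78.9642870426178 
 [[ 0.9776  0.2065  0.0416]
 [ 0.2064 -0.9784  0.0076]
 [ 0.0423  0.0011 -0.9991]]
plate [-0.0729 -0.0015] 0.055498903348292584 [[ 1.      0.0004 -0.0017]
 [-0.0003  1.      0.0103]
 [ 0.0017 -0.0103  0.9999]]
0.06 [ 0.2108 -0.08   -0.4417]
0.052 [ 0.1769 -0.0809  0.3576]
0.048 [ 0.16   -0.0814  0.7572]
[[230 231 232 233 234 232 230 228 228 231 231 206 199 198 204]
 [229 231 232 233 235 233 231 228 226 231 231 203 198 197 204]
 [230 230 231 233 233 192 137 122 115 132 171 201 198 196 201]
 [229 229 231 231 179 128  90 158 132  87  87 101 187 196 200]
 [228 229 230 194 160  77 100 211 215 101  88  78 113 193 198]
 [227 229 230 164 122  74  90 110 123 102  98 134 135 162 196]
 [226 227 229 161 116  75  77 103 102 102 102 103 102 125 193]
 [226 227 228 178 155  77  75  85 102 103 103 103 102 116 191]
 [225 226 227 223 134 111  75  74  78  97 102 101 102 151 188]
 [226 225 227 228 188 158 113  75  74  74  78  80 111 164 191]
 [225 225 226 228 228 190 139 108 130  92 107 143 157 188 189]
 [224 225 226 227 228 229 221
[... 217 characters left out ...]
6 114]
 [120 120 123 123 123 124 117 104 103 105 106 117 119 116 114]
 [121 122 122 123 121  92 107 108 101 100  81 100 111 115 114]
 [121 121 122 120  87  78  98 104 101 102  88  71  78 114 114]
 [120 121 122 121 102 101 100 101 101 102  83  70  98 106 116]
 [120 121 120 101 102 101 102 102 102 101  78  70  96 101 117]
 [120 120 117 102 102 102 102 102 102  92  72  69  98 102 116]
 [120 121 115 103 102 102 102 102  91  72  70  81  83 112 117]
 [120 121 122 108  84  87  82  77  71  71  77  82  97 114 118]
 [120 121 121 115 105  82  75  76  75  86 104 100 113 114 119]
 [120 122 121 122 119 108 103 101 106  90 109 115 114 114 119]
 [120 122 121 122 122 121 115 114 115 118 119 115 113 115 120]]
```

Call:
apply_moves(
  targets="0 0.12 0 0.1 0; 0 0.15 0 0.3 0; 0 0.14 0 0.5 0; 0 0.14 0 0.65 0; 0 0.14 0 0.65 0",
)

```text
time_s: 25.2
position: [0.5365, 0.0916, 0.0621]
tcp_rot: [[0.978, 0.207, 0.04], [0.206, -0.978, 0.007], [0.041, 0.001, -0.999]]
force: [3.4, 1.2, -3.8]
grip_width: 0.101
grasp_force: 79.0
```

```bash
python3 chk.py
```

```text
25.2 [0.5365 0.0916 0.0621] [ 3.4343  1.2297 -3.7525] 78.95877242088318 
 [[ 0.9776  0.2066  0.0398]
 [ 0.2065 -0.9784  0.0073]
 [ 0.0405  0.001  -0.9992]]
plate [-0.0721 -0.0015] 0.04887604222051378 [[ 1.      0.0003  0.0001]
 [-0.0002  1.      0.0102]
 [-0.0001 -0.0102  0.9999]]
0.06 [ 0.1498 -0.0803 -1.1073]
0.052 [ 0.1174 -0.0811 -0.308 ]
0.048 [ 0.1012 -0.0815  0.0917]
```

Call:
apply_moves(
  targets="0 0.1 0 0.05 0; 0 0.12 0 0.12 0; 0 0.12 0 0.12 0",
)

```text
time_s: 25.5
position: [0.537, 0.0917, 0.0613]
tcp_rot: [[0.978, 0.206, 0.038], [0.206, -0.978, 0.007], [0.039, 0.001, -0.999]]
force: [-3.5, 1.2, 3.7]
grip_width: 0.098
grasp_force: 80.1
```

Call:
apply_moves(
  targets="1.5 0 0 0 0; 3 0 0 0 0; 3 0 0 0 0; 3 0 0 0 0; 3 0 0 0 0",
)

```text
time_s: 26.0
position: [0.5376, 0.0918, 0.0611]
tcp_rot: [[0.978, 0.206, 0.04], [0.206, -0.978, 0.007], [0.04, 0.001, -0.999]]
force: [-0.1, 0.6, 0.7]
grip_width: 0.35
grasp_force: 0.0
```

```bash
python3 chk.py|head -2
```

```text
26.0 [0.5376 0.0918 0.0611] [-0.0752  0.5808  0.6645] 0.0 
 [[ 0.9777  0.2064  0.0397]
```

Call:
apply_moves(
  targets="3 0 0 -1 0; 3 0 0 -3 0; 3 0 0 -6 0; 3 0 0 -10 0; 3 -2 0 -14 0; 3 -5 0 -18 0; 3 -8 0 -20 0; 3 -8 0 -20 0; 3 -8 0 -20 0",
)

```text
time_s: 26.9
position: [0.4516, 0.0739, 0.2586]
tcp_rot: [[0.978, 0.206, 0.042], [0.206, -0.978, 0.007], [0.042, 0.001, -0.999]]
force: [-0.5, -0.4, -0.6]
grip_width: 0.353
grasp_force: 0.0
```

```bash
python3 - <<'E'
from h import *
np.set_printoptions(precision=4,suppress=True)
s=state();print(s['time_s'],s['position'],s['force'])
b=read_camera('wrist');cv2.imwrite('pics/w14.png',b)
for k,z in(('grille_handle',.087),('grille_plate',.048),('plate_seat',.048)):
    for q in pinpoint('wrist',k)[:1]: print(k,q['at'],q['score'],ext(atz('wrist',q['at'],z,s)))
cc=get_calibration('wrist');K=np.array(cc['mtx']);Ti=np.linalg.inv(np.array(cc['hand_eye']));R=np.array(s['tcp_rot'])
g=cv2.cvtColor(b,6)
for y in(.082,-.085):
    p=R.T@(wpt(-.0715,y,.054)-s['position']);q=K@(Ti@[*p,1])[:3];u,v=(q[:2]/q[2]).round().astype(int);print(u,v)
    print(g[v-9:v+10,u-10:u+11])
for n in('scene','top'):
    read_camera(n)
    for k,z in(('grille_handle',.087),('grille_plate',.048)):
        for q in pinpoint(n,k)[:1]: print(n,k,q['score'],ext(atz(n,q['at'],z)))
    for k in('leather_pot','jar_rush'):
        for q in pinpoint(n,k)[:1]: print(n,k,q['score'],atz(n,q['at'],0))
E
```

```text
26.9 [0.4516 0.0739 0.2586] [-0.5424 -0.4082 -0.6079]
grille_handle [251.5, 85.9] 0.95 [-0.0697 -0.0004]
grille_plate [254.1, 92.7] 0.86 [-0.0745 -0.0031]
173 90
[[223 223 223 223 223 223 223 223 223 222 223 223 223 223 222 222 222 223
  223 223 222]
 [223 223 223 223 223 223 223 224 223 223 223 222 223 223 223 223 222 223
  223 223 223]
 [223 223 223 223 223 223 224 223 223 223 223 223 223 223 223 222 222 222
  223 224 223]
 [222 223 223 223 223 223 223 224 223 212 211 210 222 223 223 223 222 223
  223 223 223]
 [222 223 223 223 223 223 223 212 177 152 150 155 175 199 221 223 223 223
  223 223 223]
 [222 223 223 223 223 223 212 154 124  91  87 148 152 178 199 221 222 223
  223 223 222]
 [222 223 223 223 223 223 178 116 103  85  75 100  94 108 185 199 221 223
  223 224 223]
 [222 223 223 223 223 211 151 100 174 171  92  71  62  63 128 185 220 223
  223 223 223]
 [222 223 223 223 223 190 130  97 176 189  98  70  63  59 101 184 199 221
  223 223 223]
 [221 223 223 223 223 169 110  86 127 131  87  71  63  61 100 207 193 221
  223 223 223]
 [221 223 223 223 223 179  96  71  98  93  80  6
[... 2102 characters left out ...]
200 201 203 205 197 162 150 135 157 134 149 165 185 189 189 195 202
  202 196 174]
 [201 201 201 203 204 204 196 175 171 162 159 186 191 192 190 190 196 203
  202 197 174]
 [201 200 202 203 203 204 204 198 192 189 191 197 197 191 189 190 196 204
  201 197 159]
 [200 201 202 202 203 205 204 200 196 194 196 198 195 191 188 191 196 204
  202 197 153]]
scene grille_handle 0.9 [-0.0781  0.0023]
scene grille_plate 0.58 [-0.0689  0.0074]
scene leather_pot 0.57 [ 0.6732 -0.1424  0.    ]
scene jar_rush 0.93 [ 0.6636 -0.2343  0.    ]
top grille_handle 0.73 [-0.0733 -0.0077]
top grille_plate 0.89 [-0.0701  0.0051]
top leather_pot 0.91 [ 0.6799 -0.1503  0.    ]
top jar_rush 0.9 [ 0.6713 -0.248   0.    ]
```

Both pins stand inside their holes, the plate sits at rim height, the arm is clear, and the pot and jar are where they were. Handing in.

```bash
python3 -c "
from station import *
print(finish_job())"
```

```text
the job is handed in; nothing more can be done
None
```

The job is handed in at about 27 s: the cassette was pushed to its end stop, and the grille plate sits on the rims with both pins through its holes, released. I finished the push with the plate's full-width short edge rather than at the bar's middle, because the tool could not lean into the slot; it met the stop without twisting.

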